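File the slide rules and check the chest's catch

ROBOT

A 6-joint arm with a two-finger parallel gripper is mounted at the origin on the work surface. World frame = base frame: x ahead of the robot, y to its left, z up, the work surface at z = 0. Lengths are in m, angles in degrees, forces in N, time in s.
With the tool pointing down it reaches from about 0.4 to 0.825 m from the base axis. Payload 7 kg.
Tool frame: the origin (TCP) lies between the finger pads; the fingertips stand ctrl.nose_length ahead of it and the grasp point (between the pads) lies 2 mm behind it (ctrl.nose_length is the distance from the TCP to the fingertips, in m); z points along the fingers, y is the line along which they close (so a half turn about z gives the same grasp; the last joint's range is limited). The gripper opens to 88 mm and grips with 3 to 60 N. Pads are 19 mm wide; open, the fingers measure 130 mm over their backs; the gripper's body (78 mm by 193 mm) begins 47 mm behind the grasp point.
Start: joints at [-60.556, 20.546, 0.682, 0, -70.136, -16.507], TCP at [0.151, -0.658, 0.244] pointing down, gripper open.
Joint ranges: [-176.03, 176.03], [-82.01, 121.73], [-58.28, 71.71], [-173.87, 95.51], [-174.79, -0.11], [-173.66, 173.66]. Speed limits (degrees/s): [136.94, 136.94, 172.46, 180, 180, 180].

INTERFACE

Orientations are given as [roll, pitch, yaw] about the fixed x, y, z axes, in that order (R = Rz(yaw) Ry(pitch) Rx(roll)).
In Python, from plant import ctrl gives the robot as it stands.
- The arm moves only by the tool apply_moves, never from a script. Its argument "commands" is a list of rows, each a list of 3 entries, a list of its own where there are three numbers: the shift along the world's x, y, z in cm, then the turn about the world's z in rad, then the closure, from 0 (fully open) to 1 (shut). In form: [[[x, y, z], turn, jaw], ...]. A call has 1 to 20 rows; each row is the pose to reach, as a shift and turn from the pose commanded when the call began; what a row does not reach only later rows make up. A row lasts 1/12 s, in which the tool goes at most 41.7 mm and 7.16 degrees, less where a joint would pass 70% of its speed; a pose out of reach is approached as far as the arm can. A call with a gripper value outside its range is refused whole. The fingers move at their own pace and stop on an object; the grip force is fixed at half the most. Time passes only in rows, so rows that repeat a pose let the fingers close. It gives the time, the measured TCP pose, the force, the opening and the grip force at its end, in the units of the state.
- ctrl.get_obs(): the state, without advancing time (a new reading comes with each control period).
- ctrl.snapshot(name): name is "scene" or "side" or "wrist"; returns a dict with "img" (400x640x3 uint8, red, green, blue), "fx", "fy", "cx", "cy" (pixels), "dist_coeffs" ([k1, k2, p1, p2, k3] as OpenCV has them; the pictures are not rectified), "T" (4x4, takes a point from camera to world coordinates). Camera axes: x right, y up, looking along -z (the intrinsics and any distortion apply to the point x, -y, -z); pixel columns grow to the right and rows downward; lengths in m; the calibration is good to about 2 mm. A picture is of the moment at which its call begins. There is no depth.
- ctrl.close_job(): hands the job in; it is judged then, once.
Trained networks look in a picture, given as the dict that the camera call returned (one of the last four; its "shot" number tells which), for a name from the list of things; names that differ only in an ending like _2 or _b are one class to them, and where a whole thing is asked for, a point or a joint stands for the part that bears it (a point fixed in the world has none). Each returns a list of dicts, best first, with "score" (0 to 1); they miss things now and then, are a little off and sometimes report something else, mostly with a low value. They report only what shows in the picture. A call takes as long as a camera call. They do not tell look-alikes from the thing itself.
- ctrl.search_frame(picture, target): "at" ([column, row] in pixels, amid what is visible of it).
- ctrl.spot_point(picture, target): "at" ([column, row] in pixels: a listed point, or the origin of a listed thing).
The state is a dict: "clock": time; "joint_pos": joint angles; "qvel": joint speeds; "tau": joint torques, N m; "tool_pos": TCP position; "orientation": TCP orientation; "force": force on the tool from outside, world axes, zero at the start; "moment": the same for the moment, N m; "opening": finger opening in m; "gripper_force": force on a finger pad.
Only numpy, scipy, OpenCV 4.12 (cv2) and the standard library are available. Lean on these libraries where they do the work, as an engineer would, in place of code of your own. Each camera call takes 0.05 s, during which the arm holds its last target. There are 200 camera calls.

TASK

File all the slide rule cases lying in the drawer flat in the slots of the pine chest, one to a slot, filling from the right-hand end with no slot skipped, then lift the follower board by its knob out of its notch and drop it home in the notch just left of the last case. Close the lid and press its front down until the catch takes, give the lid's sprung knob a gentle upward tug (drawn out some 5 to 7 mm for about half a second) to make sure the catch holds, pressing and tugging again if it gives. Leave the lid caught, and do not touch the other things in the drawer.

Things in the scene. Friction and masses are not known exactly. Their poses are not given: they have to be found in the camera images.
- chest: fixed pine filing chest, outside 172 (x) x 340 (y) x 72 (z) mm, walls and floor 8 mm thick; origin at the centre of its underside, x to its far (hinge) side, y to the robot's left. Ledges 42 mm high along its front and far walls leave 134 mm inside, from x = -66 to +68. A 6 mm brass rod lies over the far ledge at z = 50; a small catch juts out over the front ledge at y = 0, z = 66
- slot1 (a point): floor centre of the first, right-hand case slot (chest x 0, y -120, z 8 mm). Four slots, 37 mm wide, 60 mm apart: chest y = -120, -60, 0, +60. A seated case lies along chest x between the ledges, flat on this floor. Ribs 9 mm high bound each slot and fingers astride a case must stop above them: hold it by its upper 19 mm, fingers opened no wider than 50 mm beside a filed neighbour
- notch1 (a point): floor centre of the first follower notch, a 13 mm wide groove between ribs 30 mm left of the first slot's centre. Each slot has such a notch 30 mm to its left (chest y = -90, -30, +30, +90 mm); a fifth, parking notch lies at y = +130
- carriage (a joint): travel of the follower along its rod, m: 0 in the parking notch at the left end, growing to the right (chest -y): 0.04 in the notch left of the fourth slot, 0.10 third, 0.16 second, 0.22 first. It can move only while lifted clear of the ribs; light friction, 0.6 N
- lift (a joint): height of the follower above the chest floor, m: 0 home in a notch, 0.009 standing on a rib, 0.024 at most; it drops under its own weight (150 g). It cannot pass over a filed case
- follower_knob (a point): centre of the top of the follower's brass knob, a block 24 (x) x 14 (y) x 22 mm high on the top edge of the follower: a dark board 118 (x) x 9 (y) x 36 mm high standing across the chest, guided so that it only slides and lifts. Take the knob by its two x faces, fingertips above the board. The follower starts in the parking notch
- lid (a joint): lid angle, rad: 0 shut and caught, 0.08 to 0.09 ajar on the catch, 1.75 fully open (10 degrees past upright, where it starts). The hinge is damped: brought forward past upright, the lid sinks by itself in a few seconds and rests ajar on the spring catch, its front about 12 mm up; pressing the front edge down steadily with 5 to 10 N snaps it shut
- lid_hinge (a point): middle of the lid's hinge line, which runs along chest y on the far rim (chest x +86, z 72 mm). The pine lid, 172 mm deep, 340 wide, 8 thick, about 0.35 kg, reaches to the front rim when shut and stands about 170 mm above the hinge line when open
- lid_knob (a point): centre of the top of the lid's knob, a dark wooden block 20 (x) x 26 (y) mm, its top 26 mm above the lid's upper face, 140 mm from the hinge line, mid-width. When the lid is shut its upper face is at 80 mm, and the knob is gripped from above by either pair of faces
- pull (a joint): how far the lid knob is drawn out of the lid on its sprung stem, m: 0 at rest, 0.008 at its stop, 0.9 N per mm. An uncaught lid lifts at about 2 N, before the knob draws out 3 mm; a caught lid holds to 9 N or more, so a light tug draws the knob out 5 to 7 mm and the lid stays down; a hard one opens it
- case0: green plastic slide rule case, a closed box 120 long (x) x 32 wide (y) x 30 high (z) mm, about 90 g, with a black seam; origin at the centre of its underside; either end may point either way. It starts lying in the drawer; two to four cases are there, the absent ones read None
- case1: green plastic slide rule case, a closed box 120 long (x) x 32 wide (y) x 30 high (z) mm, about 90 g, with a black seam; origin at the centre of its underside; either end may point either way. It starts lying in the drawer; two to four cases are there, the absent ones read None
- case2: green plastic slide rule case, a closed box 120 long (x) x 32 wide (y) x 30 high (z) mm, about 90 g, with a black seam; origin at the centre of its underside; either end may point either way. It starts lying in the drawer; two to four cases are there, the absent ones read None
- case3: green plastic slide rule case, a closed box 120 long (x) x 32 wide (y) x 30 high (z) mm, about 90 g, with a black seam; origin at the centre of its underside; either end may point either way. It starts lying in the drawer; two to four cases are there, the absent ones read None
- drawer: fixed shallow dark wooden drawer standing on the bench, inside 366 (x) x 416 (y) mm, floor 7 mm thick, walls 16 mm high, front board (robot side) 34 mm high; origin at the centre of its underside. Fingertips kept 22 mm or more above the bench clear its side walls and the small flat things in it
- stopwatch: chrome stopwatch, 52 mm across, 14 mm thick, lying in the drawer among the cases; bystander
- chalk_holder: white ceramic chalk holder, 90 x 14 x 14 mm, lying at the drawer's left side; bystander
- eraser: wood-backed felt board rubber, 110 x 34 x 14 mm, lying at the drawer's right side; bystander
Not all that is in view belongs to the job. Leave any blue or grey look-alike of the case1 alone.

How it is judged (in metres and radians):
On the way, in this order (a step that is already met when the one before it is completed fails the run):
1. every case lies in a slot, filled from the right without gaps, and the follower is home in the notch just left of the last case, with the lid still open (x of case0 in the frame of chest between -0.012 and 0.012 m and z of case0 in the frame of chest between 0.004 and 0.0125 m and angle between the x axis of each of case0, case1, case2, case3 and the x axis of chest, either way round below 0.12 rad and (y of case0 in the frame of chest between -0.127 and -0.113 m or y of case0 in the frame of chest between -0.067 and -0.053 m or y of case0 in the frame of chest between -0.007 and 0.007 m or y of case0 in the frame of chest between 0.053 and 0.067 m) and x of case1 in the frame of chest between -0.012 and 0.012 m and z of case1 in the frame of chest between 0.004 and 0.0125 m and (y of case1 in the frame of chest between -0.127 and -0.113 m or y of case1 in the frame of chest between -0.067 and -0.053 m or y of case1 in the frame of chest between -0.007 and 0.007 m or y of case1 in the frame of chest between 0.053 and 0.067 m) and x of case2 in the frame of chest between -0.012 and 0.012 m and z of case2 in the frame of chest between 0.004 and 0.0125 m and (y of case2 in the frame of chest between -0.127 and -0.113 m or y of case2 in the frame of chest between -0.067 and -0.053 m or y of case2 in the frame of chest between -0.007 and 0.007 m or y of case2 in the frame of chest between 0.053 and 0.067 m) and x of case3 in the frame of chest between -0.012 and 0.012 m and z of case3 in the frame of chest between 0.004 and 0.0125 m and (y of case3 in the frame of chest between -0.127 and -0.113 m or y of case3 in the frame of chest between -0.067 and -0.053 m or y of case3 in the frame of chest between -0.007 and 0.007 m or y of case3 in the frame of chest between 0.053 and 0.067 m) and (y of case0 in the frame of chest between -0.127 and -0.113 m or y of case1 in the frame of chest between -0.127 and -0.113 m or y of case2 in the frame of chest between -0.127 and -0.113 m or y of case3 in the frame of chest between -0.127 and -0.113 m) and (y of case0 in the frame of chest between -0.067 and -0.053 m or y of case1 in the frame of chest between -0.067 and -0.053 m or y of case2 in the frame of chest between -0.067 and -0.053 m or y of case3 in the frame of chest between -0.067 and -0.053 m) and (value of joint carriage above 0.13 m or y of case0 in the frame of chest between -0.007 and 0.007 m or y of case1 in the frame of chest between -0.007 and 0.007 m or y of case2 in the frame of chest between -0.007 and 0.007 m or y of case3 in the frame of chest between -0.007 and 0.007 m) and (value of joint carriage above 0.07 m or y of case0 in the frame of chest between 0.053 and 0.067 m or y of case1 in the frame of chest between 0.053 and 0.067 m or y of case2 in the frame of chest between 0.053 and 0.067 m or y of case3 in the frame of chest between 0.053 and 0.067 m) and y of each of case0, case1, case2, case3 in the frame of follower_knob below -0.01 m and value of joint lift below 0.004 m and (value of joint carriage between 0.212 and 0.228 m or value of joint carriage between 0.152 and 0.168 m or value of joint carriage between 0.092 and 0.108 m or value of joint carriage between 0.032 and 0.048 m) and value of joint lid above 0.5 rad), for 0.2 s.
2. the lid is shut and caught (value of joint lid below 0.03 rad), for 0.2 s.
3. the lid knob is tugged out at least 4 mm and the lid stays shut (value of joint pull above 0.004 m and value of joint lid below 0.03 rad), for 0.2 s.
At the end, for the whole second after the job is handed in: Each case flat on the floor of a slot (7 mm across, 12 mm along, 0.12 rad, 4.5 mm in height); slots right of the follower all filled, left of it all empty; follower down in a notch (under 4 mm), not the parking one; lid under 0.03 rad; lid knob back in (under 2 mm); all at rest (x of case0 in the frame of chest between -0.012 and 0.012 m and z of case0 in the frame of chest between 0.004 and 0.0125 m and angle between the x axis of each of case0, case1, case2, case3 and the x axis of chest, either way round below 0.12 rad and (y of case0 in the frame of chest between -0.127 and -0.113 m or y of case0 in the frame of chest between -0.067 and -0.053 m or y of case0 in the frame of chest between -0.007 and 0.007 m or y of case0 in the frame of chest between 0.053 and 0.067 m) and x of case1 in the frame of chest between -0.012 and 0.012 m and z of case1 in the frame of chest between 0.004 and 0.0125 m and (y of case1 in the frame of chest between -0.127 and -0.113 m or y of case1 in the frame of chest between -0.067 and -0.053 m or y of case1 in the frame of chest between -0.007 and 0.007 m or y of case1 in the frame of chest between 0.053 and 0.067 m) and x of case2 in the frame of chest between -0.012 and 0.012 m and z of case2 in the frame of chest between 0.004 and 0.0125 m and (y of case2 in the frame of chest between -0.127 and -0.113 m or y of case2 in the frame of chest between -0.067 and -0.053 m or y of case2 in the frame of chest between -0.007 and 0.007 m or y of case2 in the frame of chest between 0.053 and 0.067 m) and x of case3 in the frame of chest between -0.012 and 0.012 m and z of case3 in the frame of chest between 0.004 and 0.0125 m and (y of case3 in the frame of chest between -0.127 and -0.113 m or y of case3 in the frame of chest between -0.067 and -0.053 m or y of case3 in the frame of chest between -0.007 and 0.007 m or y of case3 in the frame of chest between 0.053 and 0.067 m) and (y of case0 in the frame of chest between -0.127 and -0.113 m or y of case1 in the frame of chest between -0.127 and -0.113 m or y of case2 in the frame of chest between -0.127 and -0.113 m or y of case3 in the frame of chest between -0.127 and -0.113 m) and (y of case0 in the frame of chest between -0.067 and -0.053 m or y of case1 in the frame of chest between -0.067 and -0.053 m or y of case2 in the frame of chest between -0.067 and -0.053 m or y of case3 in the frame of chest between -0.067 and -0.053 m) and (value of joint carriage above 0.13 m or y of case0 in the frame of chest between -0.007 and 0.007 m or y of case1 in the frame of chest between -0.007 and 0.007 m or y of case2 in the frame of chest between -0.007 and 0.007 m or y of case3 in the frame of chest between -0.007 and 0.007 m) and (value of joint carriage above 0.07 m or y of case0 in the frame of chest between 0.053 and 0.067 m or y of case1 in the frame of chest between 0.053 and 0.067 m or y of case2 in the frame of chest between 0.053 and 0.067 m or y of case3 in the frame of chest between 0.053 and 0.067 m) and y of each of case0, case1, case2, case3 in the frame of follower_knob below -0.01 m and value of joint lift below 0.004 m and (value of joint carriage between 0.212 and 0.228 m or value of joint carriage between 0.152 and 0.168 m or value of joint carriage between 0.092 and 0.108 m or value of joint carriage between 0.032 and 0.048 m) and value of joint lid below 0.03 rad and value of joint pull below 0.002 m and linear speed of each of case0, case1, case2, case3 below 0.02 m/s); the robot touches nothing.
It fails at once if the robot pushes on the stopwatch, chalk holder or board rubber with more than 2 N (contact force between any of the fingers, the arm and stopwatch above 2 N or contact force between any of the fingers, the arm and chalk_holder above 2 N or contact force between any of the fingers, the arm and eraser above 2 N).
Of case0, case1, case2, case3 only 2 to 4 are there at a start; the rules pass over those that are not, and their reading is None.
At some moment in a run one of case0, case1, case2, case3 may be knocked a few centimetres aside while the robot is not near it.
Once in a run the grip may slacken for a moment while it holds something.
It also fails if it takes over 210 s, if anything falls off the work surface, if the arm or the gripper's body presses on something with over 40 N, if the wrist force passes 120 N, or if a joint passes its speed limit or range.

## Working session

There is one attempt and no reset: what is moved stays moved. The work goes in short steps, Python scripts to look and compute and a tool call to move; the robot and the scene stay as the last step left them, time stands still between calls to the robot, and variables do not carry over. Pictures are saved under pics/ and viewed, at most 14 in all, crops included, and the job is handed in when it is done.

Besides the shell and the picture viewer there is one more tool, called after "Emit:" as name([rows], argument=value, ...), one row to a line, values as JSON. apply_moves: Moves the arm, as the interface text tells. Its arguments: {"type":"object","properties":{"commands":{"type":"array"}},"required":["commands"]}

```bash
ls; mkdir -p pics
cat > h.py <<'E'
import numpy as np, cv2
from plant import ctrl
def shot(n,save=None):
    p=ctrl.snapshot(n)
    if save: cv2.imwrite(f'pics/{save}.png',p['img'][:,:,::-1])
    return p
def K(p): return np.array([[p['fx'],0,p['cx']],[0,p['fy'],p['cy']],[0,0,1.]]),np.array(p['dist_coeffs'],float)
def ray(p,uv):
    k,d=K(p); q=cv2.undistortPoints(np.array([[uv]],float),k,d)[0,0]
    T=np.array(p['T']); v=T[:3,:3]@np.array([q[0],-q[1],-1]); return T[:3,3],v
def onz(p,uv,z):
    o,v=ray(p,uv); return o+v*(z-o[2])/v[2]
def proj(p,X):
    k,d=K(p); T=np.array(p['T']); c=(np.atleast_2d(X)-T[:3,3])@T[:3,:3]
    c=c*[1,-1,-1]; return cv2.projectPoints(c.reshape(-1,1,3),np.zeros(3),np.zeros(3),k,d)[0][:,0]
def tri(obs):
    A=np.zeros((3,3));b=np.zeros(3)
    for p,uv in obs:
        o,v=ray(p,uv); v=v/np.linalg.norm(v); M=np.eye(3)-np.outer(v,v); A+=M;b+=M@o
    return np.linalg.solve(A,b)
E
python3 - <<'E'
from h import *
print(ctrl.nose_length, ctrl.get_obs())
for n in ['scene','side','wrist']:
    p=shot(n,n+'0'); print(n,np.round(p['T'],3).tolist(),p['fx'],p['dist_coeffs'])
    if n!='wrist':
        for t in ['case0','stopwatch','chalk_holder','eraser','drawer','chest','slot1','notch1','follower_knob','lid_hinge','lid_knob']:
            print(t,[(np.round(r['at']).tolist(),round(r['score'],2)) for r in ctrl.spot_point(p,t)][:6])
E
```

```text
pics
0.017 {'clock': 0.0, 'joint_pos': array([-6.05561168e+01,  2.05937999e+01,  6.33271836e-01, -2.01588224e-02,
       -7.01360768e+01, -1.65062278e+01]), 'qvel': array([ 0.06616643, -0.01737269, -0.07234299, -0.08051115,  0.04409509,
        0.04013389]), 'tau': array([ 8.24567924e-04, -5.82715130e+01,  2.93059623e+01,  6.99720874e+00,
        6.83120350e-03, -2.33952396e-04]), 'tool_pos': array([ 0.150989  , -0.65741773,  0.24259204]), 'orientation': array([ 1.79901992e+02, -9.28066586e-03, -1.67069202e+02]), 'force': array([-0.05272842,  0.36370921, -0.30474278]), 'moment': array([ 0.01447412, -0.05392609, -0.01262619]), 'gripper_force': 0.0, 'opening': 0.08805378979674333}
scene [[0.446, -0.535, 0.718, 1.5], [0.895, 0.283, -0.345, -0.547], [-0.018, 0.796, 0.605, 0.959], [0.0, 0.0, 0.0, 1.0]] 462.56540099770734 [-0.12321809  0.          0.          0.          0.        ]
case0 [([242.0, 240.0], 0.93), ([323.0, 256.0], 0.87), ([269.0, 272.0], 0.87), ([178.0, 221.0], 0.76), ([443.0, 251.0], 0.73), ([306.0, 220.0], 0.7)]
stopwatch [([282.0, 241.0], 0.66), ([429.0, 204.0], 0.28)]
c
[... 612 characters left out ...]
, 184.0], 0.73), ([208.0, 262.0], 0.72), ([403.0, 155.0], 0.66)]
stopwatch [([309.0, 170.0], 0.72)]
chalk_holder [([295.0, 212.0], 0.58)]
eraser [([312.0, 142.0], 0.6)]
drawer [([298.0, 170.0], 0.77), ([245.0, 270.0], 0.29)]
chest [([279.0, 285.0], 0.97)]
slot1 [([285.0, 253.0], 0.72), ([279.0, 286.0], 0.35), ([332.0, 150.0], 0.35)]
notch1 [([278.0, 262.0], 0.56)]
follower_knob [([266.0, 318.0], 0.91), ([310.0, 140.0], 0.69)]
lid_hinge [([246.0, 270.0], 0.93)]
lid_knob [([219.0, 242.0], 0.47)]
wrist [[-0.225, -0.928, -0.297, 0.071], [0.974, -0.214, -0.067, -0.676], [-0.001, -0.304, 0.953, 0.385], [0.0, 0.0, 0.0, 1.0]] 316.1973947279611 [0.01240518 0.         0.         0.         0.        ]
```

View pics/scene0.png

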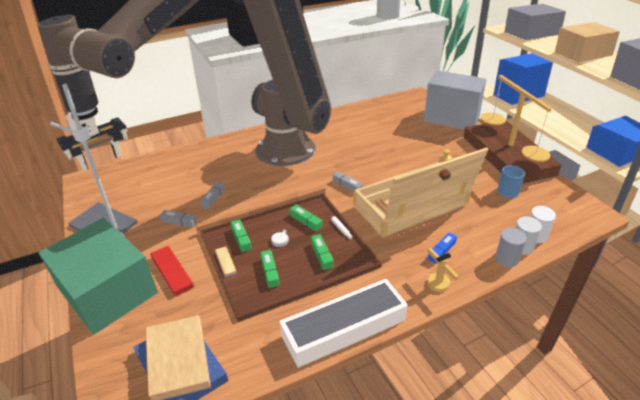

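View pics/side0.png

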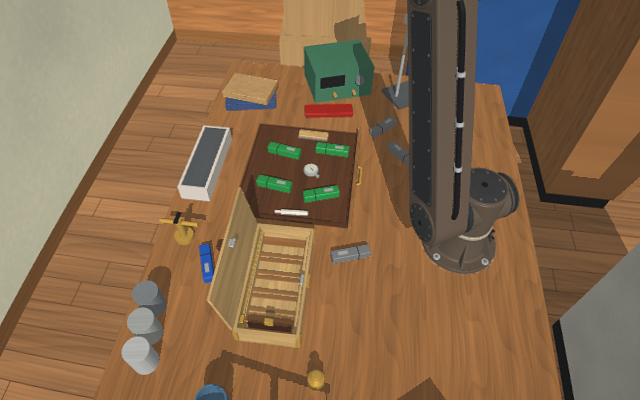

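Green cases: scene (242,236), (306,217), (321,252), (269,269), and side (284,150), (332,149), (274,184), (321,193). So there are four. Look-alikes to leave alone are blue at side (206,262) and grey at side (350,254), (383,127) and (398,151); the red bar at (328,110) is not a case. The chest is at side (270,285), with the lid open to the far side.

```bash
cat >> h.py <<'E'
from scipy.optimize import minimize
from scipy.spatial import ConvexHull
def gmask(p):
    i=p['img'].astype(int); r,g,b=i[...,0],i[...,1],i[...,2]
    m=((g>r+35)&(g>b+25)).astype(np.uint8)
    return cv2.morphologyEx(m,cv2.MORPH_CLOSE,np.ones((7,7)))
def boxpts(x,y,yaw,z=.007,L=.12,W=.032,H=.03):
    c,s=np.cos(yaw),np.sin(yaw)
    return np.array([[x+c*a*L/2-s*b*W/2,y+s*a*L/2+c*b*W/2,z+h*H] for a in(-1,1) for b in(-1,1) for h in(0,1)])
def sil(p,P,S=4):
    m=np.zeros((400*S,640*S),np.uint8)
    h=cv2.convexHull(proj(p,P).astype(np.float32))
    cv2.fillPoly(m,[np.round((h*S+S/2-.5)).astype(np.int32)],1)
    return cv2.resize(m.astype(np.float32),(640,400),interpolation=cv2.INTER_AREA)
def fitcase(views,x0,z=.007):
    ms=[]
    for p in views:
        m=gmask(p); n,l,st,ce=cv2.connectedComponentsWithStats(m)
        u=proj(p,[[x0[0],x0[1],z+.015]])[0]
        k=1+min(range(n-1),key=lambda k:np.hypot(*(ce[k+1]-u))+(1e3 if st[k+1,4]<100 else 0)); ms.append((l==k).astype(np.float32))
    f=lambda q:sum(np.abs(sil(p,boxpts(*q,z=z))-m).sum()/m.sum() for p,m in zip(views,ms))
    best=None
    for yw in ([x0[2]] if len(x0)>2 else np.linspace(-1.5,1.5,9)):
        r=minimize(f,[x0[0],x0[1],yw],method='Nelder-Mead',options=dict(initial_simplex=[[x0[0],x0[1],yw],[x0[0]+.01,x0[1],yw],[x0[0],x0[1]+.01,yw],[x0[0],x0[1],yw+.15]],xatol=1e-4,fatol=1e-4))
        if best is None or r.fun<best.fun: best=r
    return best.x,best.fun
E
python3 - <<'E'
from h import *
a,b=shot('scene'),shot('side')
for uv in [(284,150),(332,149),(274,184),(321,193)]:
    q=onz(b,uv,.03); print('case',np.round(q,3),*fitcase([a,b],q[:2]))
for n,u,v in [('chest',(409,203),(279,285)),('slot1',(382,216),(285,253)),('notch1',(388,212),(278,262)),('hinge',(432,201),(246,270)),('lidknob',(449,177),(219,242)),('sw',(282,241),(309,170)),('chalk',(338,225),(295,212)),('er',(224,262),(312,142)),('drawer',(287,251),(298,170))]:
    print(n,np.round(tri([(a,u),(b,v)]),4))
i=np.vstack([cv2.resize(b['img'][185:350,195:325],None,fx=4.5,fy=3.6)])
cv2.imwrite('pics/chest.png',i[:,:,::-1])
E
```

```text
case [ 0.607 -0.288  0.03 ] [ 0.60891662 -0.29781946 -0.19553815] 0.25810548663139343
case [ 0.436 -0.317  0.03 ] [ 0.43623935 -0.32591799 -0.06210806] 0.24815647304058075
case [ 0.613 -0.126  0.03 ] [ 0.61421892 -0.13737608 -0.17052239] 0.7062697410583496
case [ 0.451 -0.109  0.03 ] [ 0.45242203 -0.11436256  0.31779359] 0.7078648805618286
chest [0.5317 0.2295 0.007 ]
slot1 [ 0.5361  0.1177 -0.0013]
notch1 [0.5437 0.1468 0.0044]
hinge [0.6248 0.2368 0.0792]
lidknob [0.6823 0.2342 0.2064]
sw [ 0.5081 -0.2206  0.0103]
chalk [ 0.5259 -0.0351  0.0115]
er [ 0.5111 -0.3951 -0.008 ]
drawer [ 0.5478 -0.2217  0.0029]
```

View pics/chest.png

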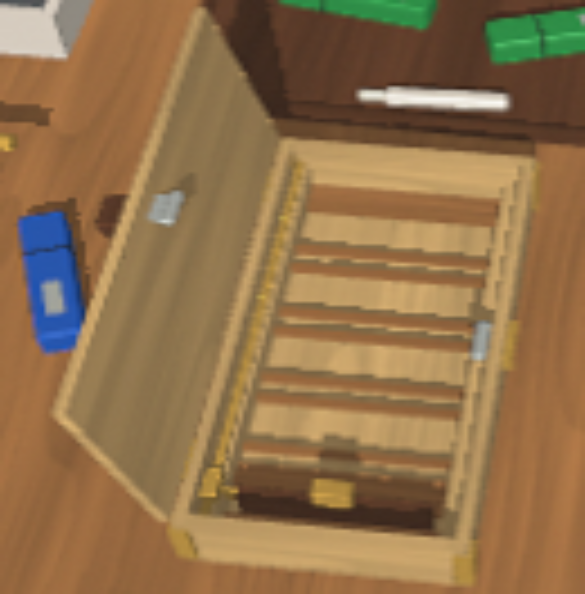

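The crop shows the chest rim corners at crop (535,157), (283,143), (470,555) and (175,525). The slots are empty and the follower is parked at the left.

Run:
```python
from h import *
b=shot('side')
for c in [(535,157),(283,143),(470,555),(175,525)]:
    print(np.round(onz(b,(195+c[0]/4.5,185+c[1]/3.6),.072),4))
```

```text
[0.4523 0.064  0.072 ]
[0.6217 0.0727 0.072 ]
[0.4443 0.4068 0.072 ]
[0.6149 0.4081 0.072 ]
```

Emit:
apply_moves([
  [[10,10,8],-0.1,0],
  [[38,44,8],-0.22,0],
  [[38,44,8],-0.22,0],
  [[38,44,8],-0.22,0],
  [[38,44,8],-0.22,0],
  [[38,44,8],-0.22,0],
  [[38,44,8],-0.22,0],
  [[38,44,8],-0.22,0],
  [[38,44,8],-0.22,0],
  [[38,44,8],-0.22,0],
  [[38,44,8],-0.22,0],
  [[38,44,8],-0.22,0],
  [[38,44,8],-0.22,0],
  [[38,44,8],-0.22,0],
  [[38,44,8],-0.22,0],
  [[38,44,8],-0.22,0],
  [[38,44,8],-0.22,0],
  [[38,44,8],-0.22,0],
])

```text
clock: 2.9
tool_pos: [0.5305, -0.2183, 0.3234]
orientation: [180.0, -0.0, -179.7]
force: [-0.6, -0.2, 0.3]
opening: 0.0879
gripper_force: 0.0
```

Run:
```python
from h import *
w=shot('wrist','w1');o=ctrl.get_obs();print(o['tool_pos'],o['orientation'],o['joint_pos'])
print(np.round(w['T'],3).tolist())
for g in [(.609,-.298,-.19),(.436,-.326,-.06),(.614,-.137),(.452,-.114)]:
    print(*fitcase([w],g))
for t in ['stopwatch','chalk_holder','eraser']:
    print(t,[np.round(onz(w,r['at'],.014),3) for r in ctrl.spot_point(w,t)][:2])
```

```text
[ 0.53035693 -0.21862841  0.32355181] [-1.79996707e+02 -1.15606595e-02 -1.79723036e+02] [-2.86729743e+00  8.61365443e+00 -4.98924850e+00  4.03499337e-03
 -7.64084598e+01 -8.68566865e+01]
[[-0.006, -0.953, -0.304, 0.449], [1.0, -0.006, -0.001, -0.219], [-0.001, -0.304, 0.953, 0.465], [0.0, 0.0, 0.0, 1.0]]
[ 0.60968848 -0.29821904 -0.18916685] 0.16453179717063904
[ 0.43799462 -0.32641684 -0.04134368] 0.17558355629444122
[ 0.61630161 -0.13794456 -0.1431777 ] 0.17748887836933136
[ 0.45286258 -0.11502439  0.35491412] 0.1549948751926422
stopwatch [array([ 0.503, -0.221,  0.014])]
chalk_holder [array([ 0.528, -0.037,  0.014]), array([ 0.518, -0.398,  0.014])]
eraser [array([ 0.521, -0.398,  0.014])]
```

View pics/w1.png

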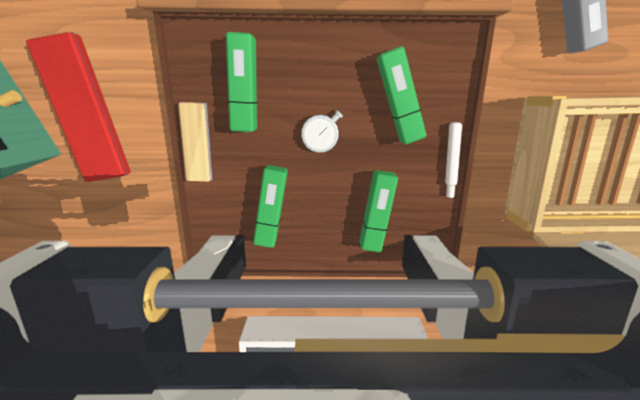

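Four green cases in the wrist view at (242,82), (402,95), (271,206) and (379,210), all agreeing with the other cameras. Next, a look over the chest.

Emit:
apply_moves([
  [[5,45.5,2],0,0],
  [[5,45.5,2],0,0],
  [[5,45.5,2],0,0],
  [[5,45.5,2],0,0],
  [[5,45.5,2],0,0],
  [[5,45.5,2],0,0],
  [[5,45.5,2],0,0],
  [[5,45.5,2],0,0],
  [[5,45.5,2],0,0],
  [[5,45.5,2],0,0],
  [[5,45.5,2],0,0],
  [[5,45.5,2],0,0],
  [[5,45.5,2],0,0],
  [[5,45.5,2],0,0],
  [[5,45.5,2],0,0],
])

```text
clock: 4.35
tool_pos: [0.5812, 0.2359, 0.3437]
orientation: [-180.0, 0.0, -179.7]
force: [0.5, 0.9, -0.0]
opening: 0.0877
gripper_force: 0.0
```

Run:
```python
from h import *
w=shot('wrist','w2');o=ctrl.get_obs();print(o['tool_pos'],o['orientation'])
for t,z in [('slot1',.008),('notch1',.008),('follower_knob',.066),('lid_hinge',.072),('lid_knob',.2),('chest',0)]:
    print(t,[(np.round(r['at'],1),np.round(onz(w,r['at'],z),4)) for r in ctrl.spot_point(w,t)][:2])
i=cv2.resize(w['img'][:240,100:580],None,fx=1.65,fy=1.65,interpolation=cv2.INTER_CUBIC)
cv2.imwrite('pics/w2c.png',i[:,:,::-1])
```

```text
[0.58119686 0.23573507 0.3439244 ] [ 1.79992430e+02  2.10751115e-02 -1.79757815e+02]
slot1 [(array([241.3, 121.3]), array([0.5393, 0.1141, 0.008 ]))]
notch1 [(array([260.2, 123.1]), array([0.5417, 0.1418, 0.008 ]))]
follower_knob [(array([263.7, 122.6]), array([0.5359, 0.1577, 0.066 ])), (array([420.6, 124.4]), array([0.5371, 0.3613, 0.066 ]))]
lid_hinge [(array([322.5, 185.2]), array([0.6181, 0.2344, 0.072 ]))]
lid_knob []
chest [(array([323.7, 119.7]), array([0.5368, 0.2355, 0.    ]))]
```

View pics/w2c.png

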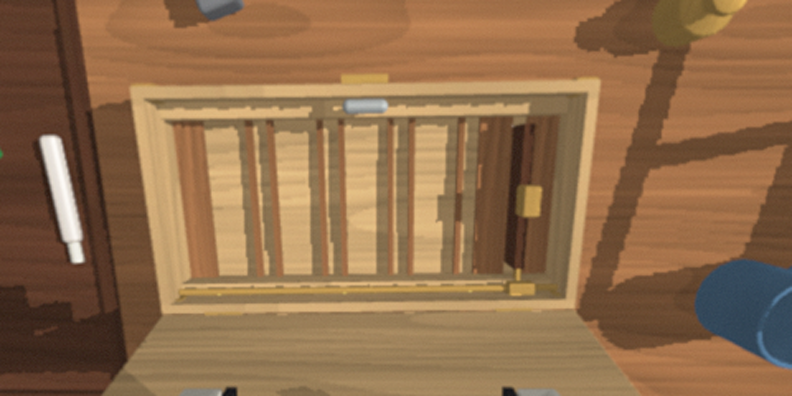

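The rim corners sit at crop (132,88), (597,80), (575,305) and (163,312). The rib pairs of the notches are near crop x 260, 331, 401 and 470, and the follower knob is at (529,201).

```bash
cat >> h.py <<'E'
def chestw(c,P):
    P=np.atleast_2d(P)/1000.; x,y,t=c; C,S=np.cos(t),np.sin(t)
    return np.c_[x+C*P[:,0]-S*P[:,1],y+S*P[:,0]+C*P[:,1],P[:,2]]
E
python3 - <<'E'
from h import *
from scipy.optimize import least_squares
w=shot('wrist')
uv=np.array([(132,88),(597,80),(575,305),(163,312)])/1.65+[100,0]-.2
M=np.array([(-86,-170,72),(-86,170,72),(86,170,72),(86,-170,72)])
# rib centre lines: midpoint of notches at crop y=200
nu=np.array([(260.5,200),(332,200),(402,200)])/1.65+[100,0]-.2
print([np.round(onz(w,u,.017),4) for u in nu],[np.round(onz(w,u,.072),4) for u in uv])
f=lambda c:(proj(w,chestw(c,M))-uv).ravel()
r=least_squares(f,[.535,.236,.02]);print(r.x,np.round(r.fun,1))
# also search refine: gradient energy along model lines
g=cv2.cvtColor(w['img'],cv2.COLOR_RGB2GRAY).astype(np.float32)
E_=cv2.GaussianBlur(cv2.magnitude(cv2.Sobel(g,5,1,0),cv2.Sobel(g,5,0,1)),(0,0),1.2)
def seg(a,b,n=60): return np.array(a)+np.linspace(0.04,.96,n)[:,None]*(np.array(b)-np.array(a))
L=[seg(M[i],M[(i+1)%4]) for i in range(4)]
I=np.array([(-78,-162,72),(-78,162,72),(78,162,72),(78,-162,72)]);L+=[seg(I[i],I[(i+1)%4]) for i in range(4)]
def e(c,L=L):
    q=proj(w,chestw(c,np.vstack(L))).astype(np.float32)
    return -cv2.remap(E_,q[:,:1],q[:,1:],1).mean()
r2=minimize(e,r.x,method='Nelder-Mead',options=dict(initial_simplex=[r.x,r.x+[.003,0,0],r.x+[0,.003,0],r.x+[0,0,.01]],xatol=1e-5));print('edge',r2.x,e(r.x),r2.fun)
c=r2.x
im=cv2.resize(w['img'][:240,100:580],None,fx=1.65,fy=1.65,interpolation=cv2.INTER_CUBIC)[:,:,::-1].copy()
def dl(a,b,col):
    q=(proj(w,chestw(c,[a,b]))-[100,0]+.2)*1.65; cv2.line(im,*[tuple(int(v) for v in np.round(k)) for k in q],col,1)
for Q in (M,I):
    for i in range(4): dl(Q[i],Q[(i+1)%4],(255,0,0))
for y in (-120,-60,0,60):
    for s in (-18.5,18.5): dl((-66,y+s,17),(68,y+s,17),(0,0,255))
    for s in (23.5,36.5): dl((-66,y+s,17),(68,y+s,17),(0,255,0))
cv2.imwrite('pics/ov.png',im)
E
```

```text
[array([0.5381, 0.1408, 0.017 ]), array([0.5377, 0.2034, 0.017 ]), array([0.5373, 0.2648, 0.017 ])] [array([0.455 , 0.0637, 0.072 ]), array([0.4478, 0.3999, 0.072 ]), array([0.6165, 0.4057, 0.072 ]), array([0.6245, 0.0663, 0.072 ])]
[0.53647024 0.23386285 0.0228136 ] [-1.5 -0.6  1.8 -1.1 -0.1  1.5 -0.2  1.3]
edge [0.53648049 0.23277127 0.01943616] -110.795044 -118.43790435791016
```

View pics/ov.png

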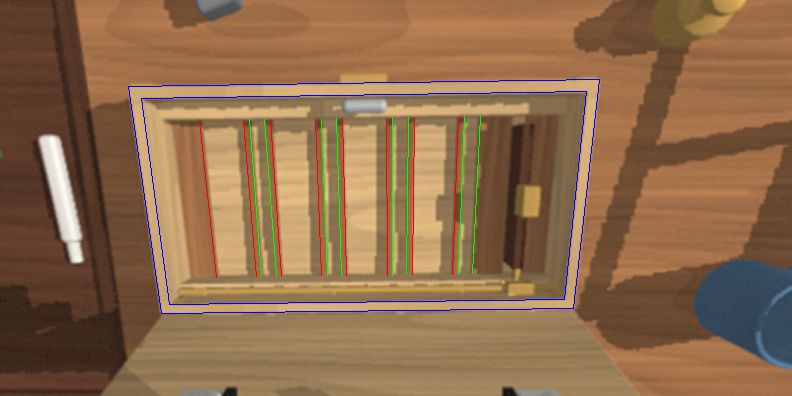

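Emit:
apply_moves([
  [[-2,0,0],0.12,0],
  [[-4,0,0],0.24,0],
  [[-6,0,0],0.36,0],
  [[-8,0,0],0.48,0],
  [[-9,0,0],0.6,0],
  [[-9,0,0],0.72,0],
  [[-9,0,0],0.84,0],
  [[-9,0,0],0.96,0],
  [[-9,0,0],1.08,0],
  [[-9,0,0],1.2,0],
  [[-9,0,0],1.32,0],
  [[-9,0,0],1.44,0],
  [[-9,0,0],1.56,0],
  [[-9,0,0],1.68,0],
  [[-9,0,0],1.8,0],
  [[-9,0,0],1.92,0],
  [[-9,0,0],2.04,0],
  [[-9,0,0],2.16,0],
  [[-9,0,0],2.28,0],
  [[-9,0,0],2.4,0],
])

```text
clock: 6.42
tool_pos: [0.4911, 0.2371, 0.3436]
orientation: [-180.0, -0.0, -41.8]
force: [-0.1, -0.8, 0.2]
opening: 0.0877
gripper_force: 0.0
```

Emit:
apply_moves([
  [[0,0,0],0.12,0],
  [[0,0,0],0.24,0],
  [[0,0,0],0.36,0],
  [[0,0,0],0.48,0],
  [[0,0,0],0.6,0],
  [[0,0,0],0.72,0],
  [[0,0,0],0.74,0],
  [[0,0,0],0.74,0],
  [[0,0,0],0.74,0],
  [[0,0,0],0.74,0],
])

```text
clock: 7.25
tool_pos: [0.4911, 0.2371, 0.3436]
orientation: [-180.0, 0.0, 0.1]
force: [0.4, -0.5, 0.9]
opening: 0.0876
gripper_force: 0.0
```

```bash
cat >> h.py <<'E'
def seg(a,b,n=60): return np.array(a)+np.linspace(0.04,.96,n)[:,None]*(np.array(b)-np.array(a))
def fitchest(w,c0,ov=None,step=.004):
    M=np.array([(-86,-170,72),(-86,170,72),(86,170,72),(86,-170,72)])
    I=np.array([(-78,-162,72),(-78,162,72),(78,162,72),(78,-162,72)])
    g=cv2.cvtColor(w['img'],cv2.COLOR_RGB2GRAY).astype(np.float32)
    E_=cv2.GaussianBlur(cv2.magnitude(cv2.Sobel(g,5,1,0),cv2.Sobel(g,5,0,1)),(0,0),1.2)
    L=np.vstack([seg(Q[i],Q[(i+1)%4]) for Q in (M,I) for i in range(4)])
    def e(c):
        q=proj(w,chestw(c,L)).astype(np.float32); return -cv2.remap(E_,q[:,:1],q[:,1:],1).mean()
    best=None
    for dx in(-1,0,1):
        for dy in(-1,0,1):
            s=np.array(c0)+[dx*step,dy*step,0]
            r=minimize(e,s,method='Nelder-Mead',options=dict(initial_simplex=[s,s+[.003,0,0],s+[0,.003,0],s+[0,0,.01]],xatol=1e-5))
            if best is None or r.fun<best.fun: best=r
    if ov:
        im=cv2.resize(w['img'],None,fx=1.25,fy=1.25,interpolation=cv2.INTER_CUBIC)[:,:,::-1].copy()
        def dl(a,b,col):
            q=(proj(w,chestw(best.x,[a,b]))+.1)*1.25; cv2.line(im,*[tuple(int(v) for v in np.round(k)) for k in q],col,1)
        for Q in (M,I):
            for i in range(4): dl(Q[i],Q[(i+1)%4],(255,0,0))
        for y in (-120,-60,0,60):
            for s in (-18.5,18.5): dl((-66,y+s,17),(68,y+s,17),(0,0,255))
            for s in (23.5,36.5): dl((-66,y+s,17),(68,y+s,17),(0,255,0))
        cv2.imwrite(f'pics/{ov}.png',im)
    return best.x,best.fun
E
python3 - <<'E'
from h import *
w=shot('wrist');o=ctrl.get_obs();print(o['tool_pos'],o['orientation'],o['clock'])
print(fitchest(w,[.5365,.233,.02],'ov2'))
print(fitchest(shot('side'),[.5365,.233,.02]))
print(fitchest(shot('scene'),[.5365,.233,.02]))
E
```

```text
[0.49107912 0.23710911 0.34356204] [1.79998501e+02 1.59318464e-03 1.13591686e-01] 7.3
(array([0.53643542, 0.23272223, 0.01922498]), np.float64(-120.50119018554688))
(array([0.53534586, 0.22774967, 0.0070944 ]), np.float64(-106.573486328125))
(array([0.54557577, 0.23212164, 0.01518984]), np.float64(-78.09790802001953))
```

View pics/ov2.png

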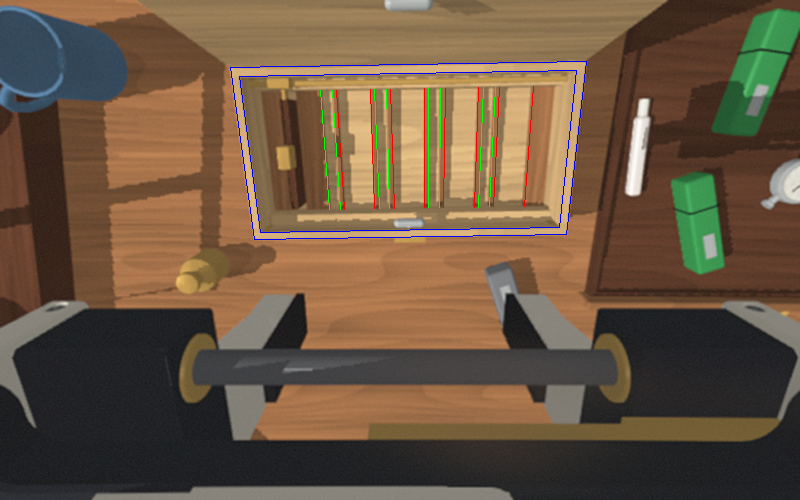

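Both wrist views agree on the chest pose: (0.5365, 0.2327), yaw 0.019, and the overlay sits on the rim and ribs. Back to the camera-toward-robot side and over to the first case.

Emit:
apply_moves([
  [[0,-3,0],-0.12,0],
  [[1,-6,0],-0.24,0],
  [[2,-9,0],-0.36,0],
  [[3,-12,0],-0.48,0],
  [[4,-15,0],-0.6,0],
  [[5,-18,0],-0.72,0],
  [[6,-21,0],-0.84,0.3],
  [[7,-24,-2],-0.96,0.3],
  [[8,-27,-4],-1.08,0.3],
  [[9,-30,-6],-1.2,0.3],
  [[10,-33,-8],-1.32,0.3],
  [[11,-36,-10],-1.44,0.3],
  [[12.5,-37.5,-12],-1.56,0.3],
  [[12.5,-37.5,-14],-1.68,0.3],
  [[12.5,-37.5,-14],-1.8,0.3],
  [[12.5,-37.5,-14],-1.92,0.3],
  [[12.5,-37.5,-14],-2.04,0.3],
  [[12.5,-37.5,-14],-2.16,0.3],
  [[12.5,-37.5,-14],-2.28,0.3],
  [[12.5,-37.5,-14],-2.4,0.3],
])

```text
clock: 9.07
tool_pos: [0.6161, -0.1379, 0.2034]
orientation: [180.0, -0.0, -137.7]
force: [0.6, -0.8, -0.1]
opening: 0.0615
gripper_force: 0.0
```

Emit:
apply_moves([
  [[0,0,0],-0.12,0.3],
  [[0,0,0],-0.24,0.3],
  [[0,0,0],-0.36,0.3],
  [[0,0,0],-0.48,0.3],
  [[0,0,0],-0.6,0.3],
  [[0,0,0],-0.72,0.3],
  [[0,0,0],-0.84,0.3],
  [[0,0,0],-0.89,0.3],
  [[0,0,0],-0.89,0.3],
  [[0,0,0],-0.89,0.3],
  [[0,0,0],-0.89,0.3],
])

```text
clock: 9.98
tool_pos: [0.6161, -0.1378, 0.2035]
orientation: [-180.0, -0.0, 171.8]
force: [-0.2, 0.4, -0.4]
opening: 0.0611
gripper_force: 0.0
```

```bash
cat > fc.py <<'E'
from h import *
import sys
g=[float(v) for v in sys.argv[1:4]]
w=shot('wrist','fc');o=ctrl.get_obs();print(np.round(o['tool_pos'],4),np.round(o['orientation'],2),o['clock'],o['opening'])
x,f=fitcase([w],g);print(x,f)
yaw=np.deg2rad(o['orientation'][2]); dt=(x[2]-yaw+np.pi/2)%np.pi-np.pi/2
print('shift cm',np.round((x[0]-o['tool_pos'][0])*100,2),np.round((x[1]-o['tool_pos'][1])*100,2),np.round((.039-o['tool_pos'][2])*100,2),'turn',round(dt,3))
E
python3 fc.py .616 -.138 -.143
```

```text
[ 0.6161 -0.1379  0.2035] [-1.8000e+02 -1.0000e-02  1.7182e+02] 10.0333 0.060974702974835406
[ 0.61603137 -0.13784542 -0.14640708] 0.15777625143527985
shift cm -0.01 0.0 -16.45 turn -0.004
```

Emit:
apply_moves([
  [[0,0,-4],0,0.3],
  [[0,0,-8],0,0.3],
  [[0,0,-12],0,0.3],
  [[0,0,-14.5],0,0.3],
  [[0,0,-15.5],0,0.3],
  [[0,0,-16.4],0,0.3],
  [[0,0,-16.4],0,0.3],
  [[0,0,-16.4],0,1],
  [[0,0,-16.4],0,1],
  [[0,0,-16.4],0,1],
  [[0,0,-16.4],0,1],
  [[0,0,-16.4],0,1],
  [[0,0,-16.4],0,1],
  [[0,0,-13],0,1],
  [[0,0,-9],0,1],
  [[0,0,-5],0,1],
  [[0,0,-3],0,1],
])

```text
clock: 11.45
tool_pos: [0.6178, -0.1382, 0.1789]
orientation: [180.0, 0.3, 171.8]
force: [1.3, 0.3, -0.4]
opening: 0.0319
gripper_force: 30.0
```

Emit:
apply_moves([
  [[-2,4,0],0.08,1],
  [[-3,8,0],0.16,1],
  [[-4,12,0],0.16,1],
  [[-5,16,0],0.16,1],
  [[-6,19,0],0.16,1],
  [[-7,22,0],0.16,1],
  [[-7.6,24,0],0.16,1],
  [[-7.6,25,0],0.162,1],
  [[-7.6,25.05,0],0.162,1],
  [[-7.6,25.05,-3],0.162,1],
  [[-7.6,25.05,-5],0.162,1],
  [[-7.6,25.05,-5],0.162,1],
  [[-7.6,25.05,-5],0.162,1],
])

```text
clock: 12.53
tool_pos: [0.5398, 0.1114, 0.123]
orientation: [-179.9, -0.1, -179.0]
force: [0.2, -0.5, 0.9]
opening: 0.0315
gripper_force: 30.0
```

```bash
cat > hc.py <<'E'
# pose of held case seen in wrist camera, at case bottom z = tcp-.0325
from h import *
import sys
w=shot('wrist','hc');o=ctrl.get_obs();p=o['tool_pos'];print(np.round(p,4),np.round(o['orientation'],2),o['clock'],o['opening'])
x,f=fitcase([w],[p[0],p[1],.019],z=p[2]-.0325);print('held',x,f)
c=np.array([.5365,.2327]);t=.0193
y=float(sys.argv[1]); tg=c+[.001*1-t*y/1000,y/1000]
print('tcp to slot cm',np.round((tg-p[:2])*100,2),'case to slot',np.round((tg-x[:2])*100,2))
E
python3 hc.py -120
```

```text
[0.5407 0.1119 0.1241] [-179.96   -0.   -179.01] 12.5833 0.03184693796785886
held [0.53938435 0.11183344 0.03266777] 0.8725340962409973
tcp to slot cm [-0.09  0.08] case to slot [0.04 0.09]
```

View pics/hc.png

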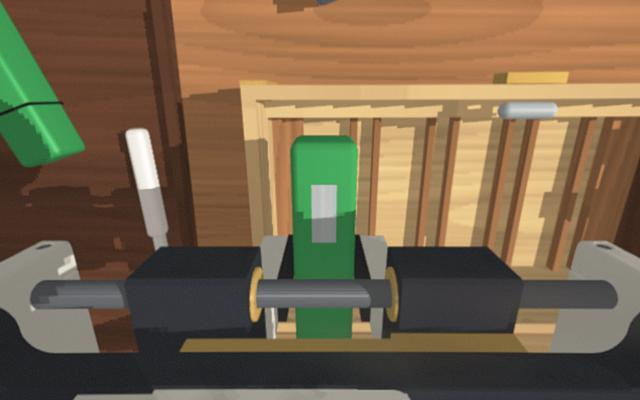

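The case hangs between the fingers at (325,200), upright and aligned with slot 1. Lowering it.

Emit:
apply_moves([
  [[0,0,-3],0,1],
  [[0,0,-5],0,1],
  [[0,0,-6],0,1],
  [[0,0,-6.8],0,1],
  [[0,0,-7.5],0,1],
  [[0,0,-8.0],0,1],
  [[0,0,-8.1],0,1],
  [[0,0,-8.1],0,1],
  [[0,0,-8.1],0,1],
])

```text
clock: 13.33
tool_pos: [0.5405, 0.1129, 0.0432]
orientation: [180.0, 0.0, -179.0]
force: [0.6, -0.5, -0.8]
opening: 0.0321
gripper_force: 30.0
```

Emit:
apply_moves([
  [[0,0,-0.2],0,0.47],
  [[0,0,-0.2],0,0.47],
  [[0,0,-0.2],0,0.47],
  [[0,0,1],0,0.47],
  [[0,0,4],0,0.47],
  [[0,0,8],0,0.47],
  [[-1,-3,12],0.05,0.4],
  [[-2,-6,15],0.1,0.3],
  [[-4,-10,16],0.2,0.3],
  [[-6,-14,16],0.3,0.3],
  [[-7,-18,16],0.337,0.3],
  [[-8,-21,16],0.337,0.3],
  [[-8.8,-22.8,16],0.337,0.3],
  [[-8.8,-22.8,16],0.337,0.3],
  [[-8.8,-22.8,16],0.337,0.3],
  [[-8.8,-22.8,16],0.337,0.3],
])

```text
clock: 14.67
tool_pos: [0.4524, -0.1153, 0.2029]
orientation: [-180.0, 0.0, -159.7]
force: [0.3, -0.4, -0.4]
opening: 0.0613
gripper_force: 0.0
```

```bash
python3 fc.py .453 -.115 .355
python3 - <<'E'
from h import *
s=shot('side'); c=[.5365,.2327,.0193]
print(fitcase([s],[.5388,.1128,.02],z=.008))
E
```

```text
[ 0.4525 -0.1149  0.2028] [-1.7999e+02  3.0000e-02 -1.5965e+02] 14.7167 0.06098769881839907
[ 0.45217428 -0.11504992  0.35055713] 0.15967999398708344
shift cm -0.03 -0.01 -16.38 turn -0.005
(array([ 0.5402718 ,  0.11395524, -0.00450211]), np.float64(0.18289877474308014))
```

Emit:
apply_moves([
  [[0,0,-4],0,0.3],
  [[0,0,-8],0,0.3],
  [[0,0,-12],0,0.3],
  [[0,0,-14.5],0,0.3],
  [[0,0,-15.5],0,0.3],
  [[0,0,-16.4],0,0.3],
  [[0,0,-16.4],0,0.3],
  [[0,0,-16.4],0,1],
  [[0,0,-16.4],0,1],
  [[0,0,-16.4],0,1],
  [[0,0,-16.4],0,1],
  [[0,0,-16.4],0,1],
  [[0,0,-16.4],0,1],
  [[0,0,-13],0,1],
  [[0,0,-9],0,1],
  [[0,0,-5],0,1],
  [[0,0,-3],0,1],
])

```text
clock: 16.18
tool_pos: [0.4536, -0.1155, 0.1772]
orientation: [-179.9, 0.3, -159.6]
force: [2.0, 0.1, -0.7]
opening: 0.0313
gripper_force: 30.0
```

Emit:
apply_moves([
  [[2,4,0],-0.08,1],
  [[3,8,0],-0.16,1],
  [[4,12,0],-0.24,1],
  [[5,16,0],-0.32,1],
  [[6,19,0],-0.336,1],
  [[7,23,0],-0.336,1],
  [[8,26,0],-0.336,1],
  [[8.6,28.5,0],-0.336,1],
  [[8.6,28.8,0],-0.336,1],
  [[8.6,28.8,-3],-0.336,1],
  [[8.6,28.8,-5],-0.336,1],
  [[8.6,28.8,-5],-0.336,1],
  [[8.6,28.8,-5],-0.336,1],
  [[8.6,28.8,-5],-0.336,1],
])

```text
clock: 17.35
tool_pos: [0.5387, 0.1727, 0.1237]
orientation: [180.0, 0.1, -178.9]
force: [0.8, 0.7, -0.1]
opening: 0.0317
gripper_force: 30.0
```

```bash
python3 hc.py -60
```

```text
[0.5389 0.1728 0.1241] [ 1.7995e+02  1.0000e-01 -1.7892e+02] 17.4 0.03175357650698023
held [0.5403079  0.17244958 0.00222391] 0.8813360333442688
tcp to slot cm [-0.03 -0.01] case to slot [-0.16  0.03]
```

Emit:
apply_moves([
  [[0,0,-3],0,1],
  [[0,0,-5],0,1],
  [[0,0,-6],0,1],
  [[0,0,-6.8],0,1],
  [[0,0,-7.5],0,1],
  [[0,0,-8.0],0,1],
  [[0,0,-8.1],0,1],
  [[0,0,-8.1],0,1],
  [[0,0,-8.1],0,1],
])

```text
clock: 18.15
tool_pos: [0.5385, 0.1729, 0.0422]
orientation: [180.0, 0.0, -178.9]
force: [-0.2, -0.1, -0.7]
opening: 0.0317
gripper_force: 30.0
```

Emit:
apply_moves([
  [[0,0,-0.1],0,0.47],
  [[0,0,-0.1],0,0.47],
  [[0,0,-0.1],0,0.47],
  [[0,0,1],0,0.47],
  [[0,0,4],0,0.47],
  [[0,0,8],0,0.47],
  [[1,-3,12],-0.05,0.4],
  [[1.5,-6,15],-0.1,0.3],
  [[2,-10,16],-0.2,0.3],
  [[2.5,-14,16],-0.209,0.3],
  [[3,-18,16],-0.209,0.3],
  [[3.5,-22,16],-0.209,0.3],
  [[4,-26,16],-0.209,0.3],
  [[5,-30,16],-0.209,0.3],
  [[6,-34,16],-0.209,0.3],
  [[7.1,-38,16],-0.209,0.3],
  [[7.1,-42,16],-0.209,0.3],
  [[7.1,-47.1,16],-0.209,0.3],
  [[7.1,-47.1,16],-0.209,0.3],
  [[7.1,-47.1,16],-0.209,0.3],
])

```text
clock: 19.82
tool_pos: [0.6083, -0.3018, 0.2018]
orientation: [-180.0, -0.0, 168.9]
force: [-0.1, -0.2, -0.8]
opening: 0.0614
gripper_force: 0.0
```

```bash
python3 fc.py .6097 -.298 -.19
python3 - <<'E'
from h import *
s=shot('side')
print(fitcase([s],[.5377,.1728,.02],z=.008),fitcase([s],[.438,-.326,-.04]))
E
```

```text
[ 0.6085 -0.3     0.2019] [ 1.8000e+02 -1.0000e-02  1.6893e+02] 19.8667 0.06154231719759507
[ 0.60868781 -0.29723829 -0.18749294] 0.1551866978406906
shift cm 0.02 0.27 -16.29 turn 0.006
(array([0.53963833, 0.1620603 , 0.22071348]), np.float64(0.5151116251945496)) (array([ 0.43843824, -0.32333668, -0.02315544]), np.float64(0.14848066866397858))
```

Emit:
apply_moves([
  [[0,0.1,-4],0,0.3],
  [[0,0.1,-8],0,0.3],
  [[0,0.1,-12],0,0.3],
  [[0,0.1,-14.5],0,0.3],
  [[0,0.1,-15.5],0,0.3],
  [[0,0.1,-16.3],0,0.3],
  [[0,0.1,-16.3],0,0.3],
  [[0,0.1,-16.3],0,1],
  [[0,0.1,-16.3],0,1],
  [[0,0.1,-16.3],0,1],
  [[0,0.1,-16.3],0,1],
  [[0,0.1,-16.3],0,1],
  [[0,0.1,-16.3],0,1],
  [[0,0.1,-13],0,1],
  [[0,0.1,-9],0,1],
  [[0,0.1,-5],0,1],
  [[0,0.1,-3],0,1],
])

```text
clock: 21.33
tool_pos: [0.6107, -0.2982, 0.177]
orientation: [-179.9, 0.3, 169.1]
force: [0.8, -0.4, 0.6]
opening: 0.032
gripper_force: 30.0
```

Run:
```python
from h import *
o=ctrl.get_obs();p=o['tool_pos']; print(p,o['orientation'][2])
print(np.round((np.array([.5375,.2327])-p[:2])*100,2))
s=shot('side'); i=cv2.resize(s['img'][200:350,200:330],None,fx=4,fy=4,interpolation=cv2.INTER_CUBIC)
cv2.imwrite('pics/s3.png',i[:,:,::-1])
```

```text
[ 0.61065977 -0.29821429  0.17702301] 169.13483075031252
[-7.32 53.09]
```

View pics/s3.png

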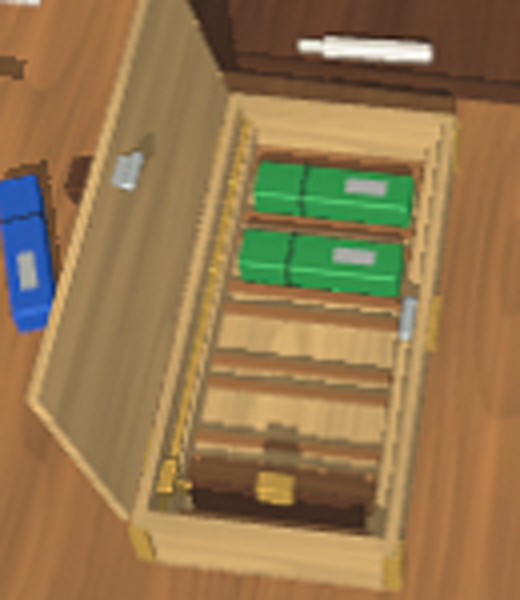

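The two cases lie flat in slots 1 and 2 at crop (335,192) and (322,262). Carrying the third to slot 3.

Emit:
apply_moves([
  [[-0.5,4,0],0.08,1],
  [[-1,8,0],0.16,1],
  [[-2,12,0],0.209,1],
  [[-3,16,0],0.209,1],
  [[-4,20,0],0.209,1],
  [[-5,24,0],0.209,1],
  [[-6,28,0],0.209,1],
  [[-7.2,32,0],0.209,1],
  [[-7.2,36,0],0.209,1],
  [[-7.2,40,0],0.209,1],
  [[-7.2,44,0],0.209,1],
  [[-7.2,48,0],0.209,1],
  [[-7.2,51,0],0.209,1],
  [[-7.2,53,0],0.209,1],
  [[-7.2,53,-3],0.209,1],
  [[-7.2,53,-5],0.209,1],
  [[-7.2,53,-5],0.209,1],
  [[-7.2,53,-5],0.209,1],
  [[-7.2,53,-5],0.209,1],
])

```text
clock: 22.97
tool_pos: [0.5378, 0.2327, 0.1226]
orientation: [180.0, 0.1, -178.9]
force: [0.1, 0.1, -0.0]
opening: 0.0317
gripper_force: 30.0
```

```bash
python3 hc.py 0
```

```text
[0.538  0.2328 0.1231] [ 1.7994e+02  1.0000e-01 -1.7894e+02] 23.0167 0.03164945452002304
held [0.53886663 0.23259777 0.01473867] 0.8665220141410828
tcp to slot cm [-0.05 -0.01] case to slot [-0.14  0.01]
```

Emit:
apply_moves([
  [[0,0,-3],0,1],
  [[0,0,-5],0,1],
  [[0,0,-6],0,1],
  [[0,0,-6.8],0,1],
  [[0,0,-7.5],0,1],
  [[0,0,-8.0],0,1],
  [[0,0,-8.0],0,1],
  [[0,0,-8.0],0,1],
])

```text
clock: 23.68
tool_pos: [0.5374, 0.2328, 0.042]
orientation: [180.0, 0.0, -178.9]
force: [-0.7, 0.5, -1.4]
opening: 0.0319
gripper_force: 30.0
```

Emit:
apply_moves([
  [[0,0,-0.1],0,0.47],
  [[0,0,-0.1],0,0.47],
  [[0,0,-0.1],0,0.47],
  [[0,0,1],0,0.47],
  [[0,0,4],0,0.47],
  [[0,0,8],0,0.47],
  [[-1,-2,12],-0.06,0.4],
  [[-2,-5,15],-0.06,0.3],
  [[-3,-9,16],-0.06,0.3],
  [[-4,-13,16],-0.06,0.3],
  [[-5,-17,16],-0.06,0.3],
  [[-6,-21,16],-0.06,0.3],
  [[-7,-25,16],-0.06,0.3],
  [[-8,-29,16],-0.06,0.3],
  [[-9,-33,16],-0.06,0.3],
  [[-9.9,-37,16],-0.06,0.3],
  [[-9.9,-41,16],-0.06,0.3],
  [[-9.9,-45,16],-0.06,0.3],
  [[-9.9,-49,16],-0.06,0.3],
  [[-9.9,-53,16],-0.06,0.3],
])

```text
clock: 25.35
tool_pos: [0.4376, -0.2995, 0.2031]
orientation: [-180.0, 0.1, 177.6]
force: [0.7, 0.2, -0.0]
opening: 0.0614
gripper_force: 0.0
```

Emit:
apply_moves([
  [[0,-2.8,0],0,0.3],
  [[0,-2.8,0],0,0.3],
  [[0,-2.8,0],0,0.3],
  [[0,-2.8,0],0,0.3],
  [[0,-2.8,0],0,0.3],
])

```text
clock: 25.77
tool_pos: [0.4381, -0.3246, 0.2022]
orientation: [-180.0, 0.0, 177.7]
force: [0.2, 0.5, 0.4]
opening: 0.0614
gripper_force: 0.0
```

```bash
python3 fc.py .438 -.325 -.04
```

```text
[ 0.4383 -0.3245  0.2021] [-1.7999e+02  4.0000e-02  1.7771e+02] 25.8167 0.061298317128930184
[ 0.43777249 -0.32640903 -0.04629465] 0.15458837151527405
shift cm -0.05 -0.2 -16.31 turn -0.006
```

Emit:
apply_moves([
  [[0,-0.1,-4],0,0.3],
  [[0,-0.1,-8],0,0.3],
  [[0,-0.1,-12],0,0.3],
  [[0,-0.1,-14.5],0,0.3],
  [[0,-0.1,-15.5],0,0.3],
  [[0,-0.1,-16.3],0,0.3],
  [[0,-0.1,-16.3],0,0.3],
  [[0,-0.1,-16.3],0,1],
  [[0,-0.1,-16.3],0,1],
  [[0,-0.1,-16.3],0,1],
  [[0,-0.1,-16.3],0,1],
  [[0,-0.1,-16.3],0,1],
  [[0,-0.1,-16.3],0,1],
  [[0,-0.1,-13],0,1],
  [[0,-0.1,-9],0,1],
  [[0,-0.1,-5],0,1],
  [[0,-0.1,-3],0,1],
])

```text
clock: 27.23
tool_pos: [0.4394, -0.3272, 0.1764]
orientation: [-179.9, 0.3, 177.7]
force: [1.6, -0.4, -1.0]
opening: 0.0318
gripper_force: 30.0
```

Emit:
apply_moves([
  [[0.5,4,0],0.06,1],
  [[1,8,0],0.06,1],
  [[2,12,0],0.06,1],
  [[3,16,0],0.06,1],
  [[4,20,0],0.06,1],
  [[5,24,0],0.06,1],
  [[6,28,0],0.06,1],
  [[7,32,0],0.06,1],
  [[8,36,0],0.06,1],
  [[9,40,0],0.06,1],
  [[9.8,44,0],0.06,1],
  [[9.8,48,0],0.06,1],
  [[9.8,52,0],0.06,1],
  [[9.8,56,0],0.06,1],
  [[9.8,60,0],0.06,1],
  [[9.8,61.8,0],0.06,1],
  [[9.8,61.8,-3],0.06,1],
  [[9.8,61.8,-5],0.06,1],
  [[9.8,61.8,-5],0.06,1],
  [[9.8,61.8,-5],0.06,1],
])

```text
clock: 28.9
tool_pos: [0.5355, 0.2908, 0.1207]
orientation: [-179.9, -0.1, -178.9]
force: [0.3, -0.2, -0.8]
opening: 0.0319
gripper_force: 30.0
```

```bash
python3 hc.py 60
```

```text
[0.5364 0.2913 0.1221] [-179.96    0.   -178.92] 28.95 0.031571467337143416
held [0.53583416 0.29093055 0.00585619] 0.8760524392127991
tcp to slot cm [-0.01  0.14] case to slot [0.05 0.18]
```

Emit:
apply_moves([
  [[0,0.05,0],0,1],
  [[0,0.05,0],0,1],
  [[0,0.05,0],0,1],
])

```text
clock: 29.2
tool_pos: [0.5367, 0.2923, 0.123]
orientation: [179.9, 0.1, -178.9]
force: [-0.8, -0.5, -1.2]
opening: 0.0318
gripper_force: 30.0
```

Emit:
apply_moves([
  [[0,0,-3],0,1],
  [[0,0,-5],0,1],
  [[0,0,-6],0,1],
  [[0,0,-6.8],0,1],
  [[0,0,-7.5],0,1],
  [[0,0,-7.9],0,1],
  [[0,0,-7.9],0,1],
  [[0,0,-7.9],0,1],
])

```text
clock: 29.87
tool_pos: [0.5364, 0.2924, 0.0431]
orientation: [180.0, 0.0, -178.9]
force: [0.9, -0.1, -1.1]
opening: 0.0317
gripper_force: 30.0
```

Emit:
apply_moves([
  [[0,0,-0.1],0,0.47],
  [[0,0,-0.1],0,0.47],
  [[0,0,-0.1],0,0.47],
  [[0,0,1],0,0.47],
  [[0,0,4],0,0.47],
  [[0,0,8],0,0.47],
  [[0,2,12],0,0.6],
  [[0,6,12],0,0.75],
  [[0,7,12],0,0.75],
  [[0,7,12],0,0.75],
  [[0,7,12],0,0.75],
  [[0,7,12],0,0.75],
  [[0,7,12],0,0.75],
])

```text
clock: 30.95
tool_pos: [0.536, 0.3612, 0.1626]
orientation: [-180.0, -0.0, -179.0]
force: [0.4, 0.0, 1.3]
opening: 0.0218
gripper_force: 0.0
```

Run:
```python
from h import *
w=shot('wrist','w5');o=ctrl.get_obs();print(o['tool_pos'],o['orientation'],o['opening'])
print([(np.round(r['at'],1),round(r['score'],2),np.round(onz(w,r['at'],.066),4)) for r in ctrl.spot_point(w,'follower_knob')])
c=[.5365,.2327,.0193]
im=w['img'][:,:,::-1].copy()
K8=[(1+sx*12,130+sy*7,z) for sx in(-1,1) for sy in(-1,1) for z in(44,66)]
for u in proj(w,chestw(c,K8)): cv2.circle(im,tuple(int(v) for v in np.round(u)),2,(255,0,0),-1)
cv2.imwrite('pics/w5.png',im)
```

```text
[0.53607154 0.36117832 0.16255775] [-1.79974465e+02 -2.00946325e-02 -1.78967475e+02] 0.0220033779599829
[(array([324.6, 202.7]), 0.72, array([0.537 , 0.3619, 0.066 ]))]
```

View pics/w5.png

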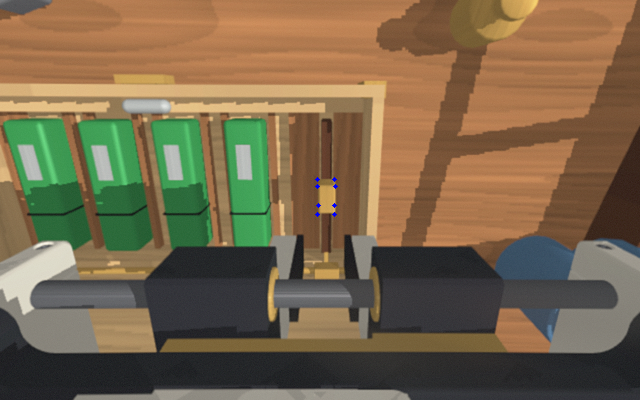

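All four cases lie flat in slots 1–4, at (45,185), (115,185), (180,185) and (247,185), and the knob matches the overlay at (326,197). Checking that the gripper body clears the blue mug on the right before descending.

Run:
```python
from h import *
w=shot('wrist')
for z in (0,.05,.09,.12): print(z,np.round(onz(w,(497,255),z),3),np.round(onz(w,(515,238),z),3))
o=ctrl.get_obs();print(o['tool_pos'])
```

```text
0 [0.616 0.548 0.   ] [0.595 0.563 0.   ]
0.05 [0.589 0.517 0.05 ] [0.572 0.53  0.05 ]
0.09 [0.568 0.492 0.09 ] [0.554 0.503 0.09 ]
0.12 [0.552 0.474 0.12 ] [0.54  0.483 0.12 ]
[0.53619646 0.36136756 0.16253692]
```

Emit:
apply_moves([
  [[0,0.1,-3],0,0.75],
  [[0,0.1,-6],0,0.75],
  [[0,0.1,-8],0,0.75],
  [[0,0.1,-9],0,0.75],
  [[0,0.1,-9.8],0,0.75],
  [[0,0.1,-9.8],0,0.75],
  [[0,0.1,-9.8],0,0.75],
  [[0,0.1,-9.8],0,0.75],
])

```text
clock: 31.77
tool_pos: [0.5368, 0.3638, 0.066]
orientation: [179.9, 0.1, -178.9]
force: [-0.9, 0.6, -0.1]
opening: 0.0219
gripper_force: 0.0
```

Emit:
apply_moves([
  [[0,-0.05,0],0,1],
  [[0,-0.05,0],0,1],
  [[0,-0.05,0],0,1],
  [[0,-0.05,0],0,1],
  [[0,-0.05,0.5],0,1],
  [[0,-0.05,1.0],0,1],
  [[0,-0.05,1.6],0,1],
  [[0,-0.05,1.6],0,1],
  [[0,-0.05,1.6],0,1],
])

```text
clock: 32.52
tool_pos: [0.5364, 0.3629, 0.0811]
orientation: [180.0, 0.0, -178.9]
force: [3.9, -0.0, -1.1]
opening: 0.014
gripper_force: 30.0
```

Emit:
apply_moves([
  [[0,-1,0],0,1],
  [[0,-2,0],0,1],
  [[0.1,-3,0],0,1],
  [[0.1,-4,0],0,1],
  [[0.1,-4,0],0,1],
  [[0.1,-4,0],0,1],
  [[0.1,-4,0],0,1],
])

```text
clock: 33.1
tool_pos: [0.5372, 0.3219, 0.0805]
orientation: [-180.0, -0.0, -179.0]
force: [3.7, 0.6, -2.3]
opening: 0.0137
gripper_force: 30.0
```

Emit:
apply_moves([
  [[0,0.06,0],0,1],
  [[0,0.06,-0.5],0,1],
  [[0,0.06,-1.0],0,1],
  [[0,0.06,-1.4],0,1],
  [[0,0.06,-1.55],0,1],
  [[0,0.06,-1.55],0,1],
  [[0,0.06,-1.55],0,1],
])

```text
clock: 33.68
tool_pos: [0.5372, 0.3237, 0.0654]
orientation: [180.0, 0.0, -178.9]
force: [1.5, -0.3, 4.4]
opening: 0.014
gripper_force: 30.0
```

Emit:
apply_moves([
  [[0,-0.05,0],0,0.72],
  [[0,-0.05,0],0,0.72],
  [[0,-0.05,0],0,0.72],
  [[0,-0.05,2],0,0.72],
  [[0,-0.05,6],0,0.72],
  [[0,-0.05,10],0,0.72],
  [[0,-0.05,14],0,0.72],
  [[0,-0.05,18],0,0.72],
  [[0,-4,20],0,0.72],
  [[0,-6,20],0,0.72],
  [[0,-6,20],0,0.72],
  [[0,-6,20],0,0.72],
  [[0,-6,20],0,0.72],
])

```text
clock: 34.77
tool_pos: [0.5368, 0.2632, 0.2645]
orientation: [-180.0, -0.1, -178.9]
force: [-0.5, 0.2, -0.7]
opening: 0.0244
gripper_force: 0.0
```

Run:
```python
from h import *
w=shot('wrist');o=ctrl.get_obs();print(o['tool_pos'],o['orientation'],o['opening'])
c=[.5365,.2327,.0193]
im=w['img'][:,:,::-1].copy()
for y in (-120,-60,0,60):
    B=[(1+a*60,y+b*16,38) for a,b in((-1,-1),(-1,1),(1,1),(1,-1))]
    cv2.polylines(im,[np.round(proj(w,chestw(c,B))).astype(np.int32)],True,(0,0,255),1)
cv2.polylines(im,[np.round(proj(w,chestw(c,[(1+a*59,90+b*4.5,44) for a,b in((-1,-1),(-1,1),(1,1),(1,-1))]))).astype(np.int32)],True,(255,0,0),1)
cv2.polylines(im,[np.round(proj(w,chestw(c,[(1+a*12,90+b*7,66) for a,b in((-1,-1),(-1,1),(1,1),(1,-1))]))).astype(np.int32)],True,(255,255,0),1)
cv2.imwrite('pics/w6.png',cv2.resize(im[20:270],None,fx=1.25,fy=1.25))
```

```text
[0.53678653 0.26352341 0.26423222] [-1.79961286e+02 -6.74262430e-02 -1.78918693e+02] 0.024589617401213484
```

View pics/w6.png

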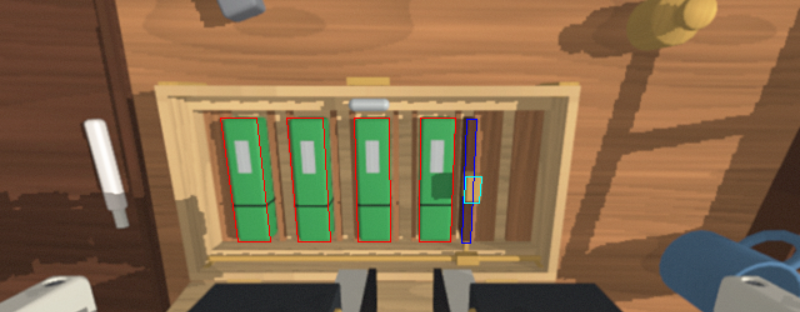

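Every case matches its slot outline, and the follower is home in the fourth notch at (471,180). Next I check what stands behind the lid before reaching there.

Run:
```python
from h import *
a,b=shot('scene'),shot('side')
print(tri([(a,(438,287)),(b,(184,238))]),tri([(a,(437,240)),(b,(179,212))]),onz(b,(206,262),.03),onz(b,(148,292),.08),onz(b,(212,392),.08))
```

```text
[ 0.86462846  0.09948973 -0.01106654] [0.83734715 0.1001255  0.14014712] [0.75646411 0.19733295 0.03      ] [0.87127309 0.33813154 0.08      ] [0.62954194 0.56746532 0.08      ]
```

Emit:
apply_moves([
  [[4,0,4],0,0.8],
  [[8,1,4],0,1],
  [[12,2,4],0,1],
  [[16,3,4],0,1],
  [[17.5,3,4],0,1],
  [[17.5,3,4],0,1],
  [[17.5,3,4],0,1],
])

```text
clock: 35.5
tool_pos: [0.7129, 0.2937, 0.3014]
orientation: [-179.9, -0.2, -179.0]
force: [-0.8, 0.3, 0.2]
opening: 0.0004
gripper_force: 0.0
```

Emit:
apply_moves([
  [[0,0,-4],0,1],
  [[0,0,-8],0,1],
  [[0,0,-8.5],0,1],
  [[0,0,-8.5],0,1],
  [[-1.5,0,-8.5],0,1],
  [[-3,0,-8.5],0,1],
  [[-4,0,-8.5],0,1],
  [[-5,0,-8.5],0,1],
  [[-6,0,-8.5],0,1],
  [[-7,0,-8.5],0,1],
  [[-8,0,-8.5],0,1],
  [[-9,0,-8.5],0,1],
  [[-10,0,-8.5],0,1],
  [[-11,0,-8.5],0,1],
  [[-12,0,-8.5],0,1],
  [[-13,0,-8.5],0,1],
  [[-13,0,-8.5],0,1],
])

```text
clock: 36.92
tool_pos: [0.5801, 0.2932, 0.2203]
orientation: [180.0, -0.0, -178.9]
force: [-0.3, -0.7, 1.3]
opening: 0.0003
gripper_force: 0.0
```

Emit:
apply_moves([
  [[0,0,4],0,1],
  [[0,0,8],0,1],
  [[-4,-2,8],0,1],
  [[-8,-4,8],0,1],
  [[-10,-6,8],0,0.5],
  [[-10,-6,8],0,0.5],
  [[-10,-6,8],0,0.5],
  [[-10,-6,8],0,0.5],
  [[-10,-6,8],0,0.5],
  [[-10,-6,8],0,0.5],
  [[-10,-6,8],0,0.5],
  [[-10,-6,8],0,0.5],
  [[-10,-6,8],0,0.5],
  [[-10,-6,8],0,0.5],
  [[-10,-6,8],0,0.5],
  [[-10,-6,8],0,0.5],
  [[-10,-6,8],0,0.5],
  [[-10,-6,8],0,0.5],
  [[-10,-6,8],0,0.5],
  [[-10,-6,8],0,0.5],
])

```text
clock: 38.58
tool_pos: [0.4821, 0.2332, 0.3001]
orientation: [180.0, 0.0, -178.9]
force: [-0.1, -0.2, -0.4]
opening: 0.0442
gripper_force: 0.0
```

Run:
```python
from h import *
s=shot('side');o=ctrl.get_obs();print(o['tool_pos'],o['orientation'])
a=shot('scene')
i=np.hstack([cv2.resize(s['img'][200:350,200:330],None,fx=3,fy=3),cv2.resize(a['img'][100:250,340:470],None,fx=3,fy=3)])
cv2.imwrite('pics/s7.png',i[:,:,::-1])
for p in(a,s): print([(np.round(r['at'],1),round(r['score'],2)) for r in ctrl.spot_point(p,'lid_knob')])
```

```text
[0.48210299 0.23325477 0.30009839] [ 1.79994732e+02  4.62169653e-03 -1.78924063e+02]
[(array([404.9, 166.8]), 0.47)]
[(array([292.8, 268.5]), 0.53)]
```

View pics/s7.png

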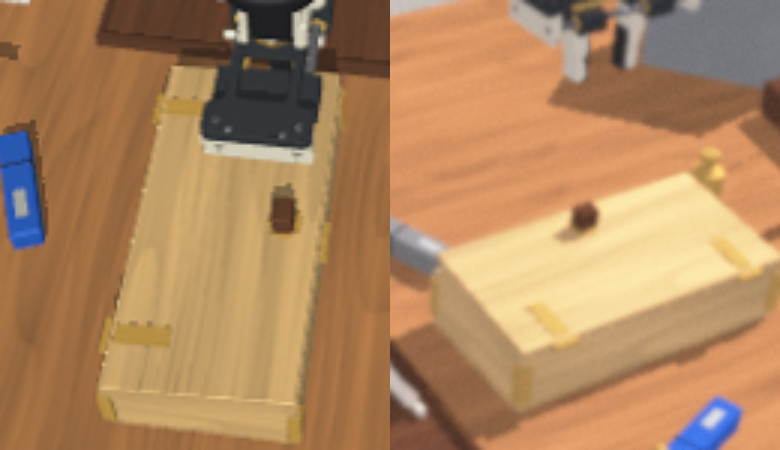

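The lid has sunk and rests ajar, its knob at the left crop (284,212). Pressing the front beside the knob.

Emit:
apply_moves([
  [[-1,3,-4],0,1],
  [[-1.7,5,-8],0,1],
  [[-1.7,5,-12],0,1],
  [[-1.7,5,-16],0,1],
  [[-1.7,5,-18],0,1],
  [[-1.7,5,-18.5],0,1],
  [[-1.7,5,-18.5],0,1],
  [[-1.7,5,-18.5],0,1],
])

```text
clock: 39.45
tool_pos: [0.4659, 0.2838, 0.1164]
orientation: [180.0, 0.1, -178.9]
force: [1.2, -0.2, 0.7]
opening: 0.0015
gripper_force: 0.0
```

Emit:
apply_moves([
  [[0,0,-0.3],0,1],
  [[0,0,-0.6],0,1],
  [[0,0,-0.9],0,1],
  [[0,0,-1.2],0,1],
  [[0,0,-1.4],0,1],
  [[0,0,-1.4],0,1],
])

```text
clock: 39.95
tool_pos: [0.465, 0.2831, 0.1011]
orientation: [180.0, 0.0, -178.9]
force: [-0.4, 0.0, -0.1]
opening: 0.0005
gripper_force: 0.0
```

Emit:
apply_moves([
  [[0,0,-0.15],0,1],
  [[0,0,-0.3],0,1],
  [[0,0,-0.4],0,1],
  [[0,0,-0.4],0,1],
])

```text
clock: 40.28
tool_pos: [0.4651, 0.2832, 0.0972]
orientation: [-180.0, 0.0, -178.9]
force: [0.4, -0.9, 1.7]
opening: 0.0007
gripper_force: 1.0
```

Emit:
apply_moves([
  [[0,0,-0.1],0,1],
  [[0,0,-0.2],0,1],
  [[0,0,-0.2],0,1],
  [[0,0,-0.2],0,1],
])

```text
clock: 40.62
tool_pos: [0.4652, 0.2833, 0.0969]
orientation: [180.0, 0.0, -178.9]
force: [-7.1, -1.8, 19.3]
opening: 0.0005
gripper_force: 9.6
```

Emit:
apply_moves([
  [[0,0,3],0,1],
  [[0.8,-2,6],0,0.5],
  [[1.7,-5.1,6],0,0.5],
  [[1.7,-5.1,6],0,0.5],
  [[1.7,-5.1,6],0,0.5],
  [[1.7,-5.1,6],0,0.5],
  [[1.7,-5.1,6],0,0.5],
])

```text
clock: 41.2
tool_pos: [0.4819, 0.2326, 0.1547]
orientation: [-180.0, -0.0, -178.9]
force: [1.0, 0.4, 0.7]
opening: 0.0351
gripper_force: 0.0
```

Run:
```python
from h import *
w=shot('wrist');o=ctrl.get_obs();print(o['tool_pos'],o['orientation'],o['opening'])
c=[.5365,.2327,.0193]
im=w['img'][:,:,::-1].copy()
Q=lambda pts,col: cv2.polylines(im,[np.round(proj(w,chestw(c,pts))).astype(np.int32)],True,col,1)
Q([(-54+a*10,b*13,106) for a,b in((-1,-1),(-1,1),(1,1),(1,-1))],(255,255,0))
Q([(a*86,b*170,80) for a,b in((-1,-1),(-1,1),(1,1),(1,-1))],(0,0,255))
cv2.imwrite('pics/w8.png',im)
```

```text
[0.48190156 0.23271964 0.15461177] [-1.79970369e+02 -2.76983527e-02 -1.78888086e+02] 0.039056770549599995
```

View pics/w8.png

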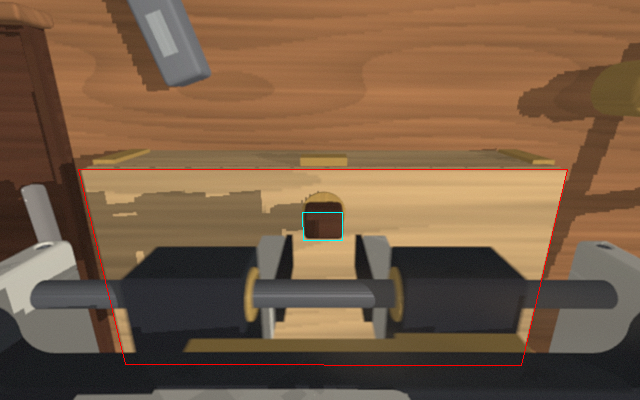

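The knob top matches the overlay at (322,226), and the lid's front edge matches the shut outline at (320,169). Gripping the knob.

Emit:
apply_moves([
  [[0,0,-3],0,0.5],
  [[0,0,-4.5],0,0.5],
  [[0,0,-5.1],0,0.5],
  [[0,0,-5.1],0,0.5],
  [[0,0,-5.1],0,0.5],
  [[0,0,-5.1],0,1],
  [[0,0,-5.1],0,1],
  [[0,0,-5.1],0,1],
  [[0,0,-5.1],0,1],
  [[0,0,-5.1],0,1],
])

```text
clock: 42.08
tool_pos: [0.4824, 0.2324, 0.1048]
orientation: [180.0, 0.1, -178.9]
force: [-0.4, -1.1, 5.2]
opening: 0.0255
gripper_force: 30.0
```

Emit:
apply_moves([
  [[0,0,0.1],0,1],
  [[0,0,0.2],0,1],
  [[0,0,0.3],0,1],
  [[0,0,0.3],0,1],
  [[0,0,0.3],0,1],
])

```text
clock: 42.5
tool_pos: [0.4824, 0.2324, 0.1071]
orientation: [180.0, 0.0, -178.9]
force: [4.2, -0.4, -1.4]
opening: 0.0256
gripper_force: 30.0
```

Emit:
apply_moves([
  [[0,0,0.1],0,1],
  [[0,0,0.2],0,1],
  [[0,0,0.3],0,1],
  [[0,0,0.35],0,1],
  [[0,0,0.35],0,1],
])

```text
clock: 42.92
tool_pos: [0.4823, 0.2323, 0.1106]
orientation: [180.0, 0.0, -178.9]
force: [5.6, 0.2, -4.9]
opening: 0.0257
gripper_force: 30.0
```

Emit:
apply_moves([
  [[0,0,0.02],0,1],
  [[0,0,0.02],0,1],
  [[0,0,0.02],0,1],
  [[0,0,0.02],0,1],
  [[0,0,0.02],0,1],
])

```text
clock: 43.33
tool_pos: [0.4823, 0.2324, 0.1107]
orientation: [180.0, 0.0, -178.9]
force: [6.3, -0.7, -5.2]
opening: 0.0252
gripper_force: 30.0
```

Steady at about 5 N with the knob drawn roughly 5.5 mm, and the lid holds. Lowering, releasing and backing off.

Emit:
apply_moves([
  [[0,0,-0.2],0,1],
  [[0,0,-0.4],0,1],
  [[0,0,-0.6],0,1],
  [[0,0,-0.65],0,1],
  [[0,0,-0.65],0,0.5],
  [[0,0,-0.65],0,0.5],
  [[0,0,-0.65],0,0.5],
  [[0,0,-0.65],0,0.5],
  [[0,0,2],0,0.5],
  [[0,0,6],0,0.5],
  [[0,0,10],0,0.5],
  [[-2,-4,14],0,0.5],
  [[-3,-8,16],0,0.5],
  [[-3,-12,16],0,0.5],
  [[-3,-12,16],0,0.5],
  [[-3,-12,16],0,0.5],
])

```text
clock: 44.67
tool_pos: [0.4513, 0.1096, 0.2723]
orientation: [179.9, 0.1, -179.0]
force: [0.5, -0.7, 0.1]
opening: 0.044
gripper_force: 0.0
```

Run:
```python
from h import *
o=ctrl.get_obs();print(o['tool_pos'],o['clock'])
c=[.5365,.2327,.0193]; P=[]
for n in('scene','side'):
    w=shot(n); im=w['img'][:,:,::-1].copy(); S=4
    u0=proj(w,chestw(c,[(0,0,60)]))[0].astype(int)
    x0,y0=u0[0]-50,u0[1]-75
    im=cv2.resize(im[y0:y0+150,x0:x0+100],None,fx=S,fy=S)
    def Q(pts,col): cv2.polylines(im,[np.round((proj(w,chestw(c,pts))-[x0,y0]+.4)*S).astype(np.int32)],True,col,1)
    R=((-1,-1),(-1,1),(1,1),(1,-1))
    Q([(-54+a*10,b*13,106) for a,b in R],(255,255,0)); Q([(a*86,b*170,80) for a,b in R],(0,0,255)); P.append(im)
cv2.imwrite('pics/end.png',np.hstack(P))
```

```text
[0.45127133 0.10958344 0.27233612] 44.6667
```

View pics/end.png

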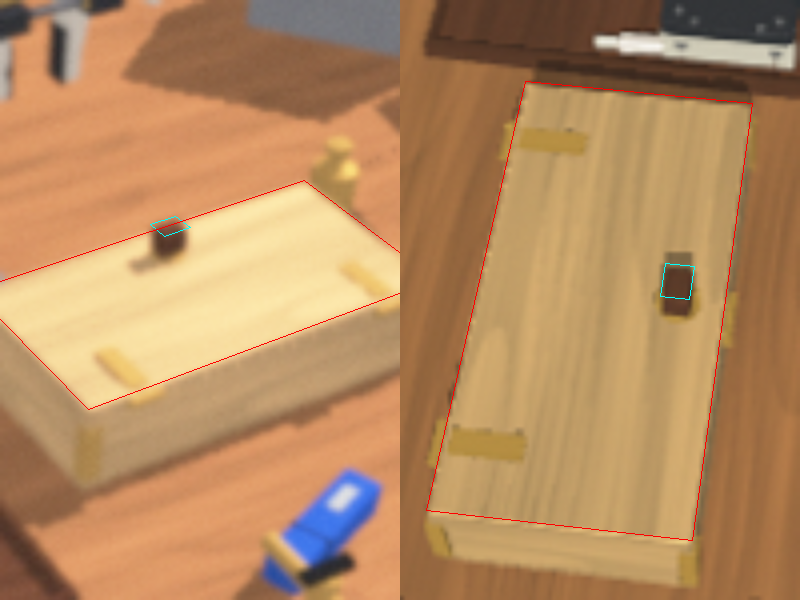

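The lid lies on the shut outline in both views, the knob is back in at crop (677,282), and the arm is clear. Handing in.

```bash
python3 -c "
from plant import ctrl
print(ctrl.close_job())"
```

```text
the job is handed in; nothing more can be done
None
```

The job is handed in, with no verdict returned: all four cases are filed in slots 1–4, the follower is home in the notch left of the last case, and the lid is shut and held a tug of about 5 N.

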